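Reset a ratchet tilt board over its top to the gentlest slope

TASK

The tilting drain board is propped too steeply on its ratchet: set it to its lowest notch, the gentlest slope. Since the ratchet only lets it rise, lift the free edge on past the top notch until the pawl tips out, let the board all the way down flat so that the pawl tips in again, then raise it just to the first notch and leave it resting there. Leave the stand's neighbours (tumbler, wash bottle, flat dish, tube holder) standing where they are.

Things in the scene. Friction and masses are not known exactly. Their poses are not given: they have to be found in the camera images.
- stand: Fixed frame: grey base plate 260 x 320 x 12 mm (x -70 to 190, y -160 to 160 mm) with two aluminium cheeks. Origin on the table; x runs from the board's free edge (robot side) to its hinge, y left along the hinge, z up. Two rest posts 22 mm wide under the board at x -30, y +-110 mm. Ratchet wheel and pawl stand on its left, at y 170 to 205 mm.
- board (a joint): Tilt of the board in rad: 0 flat, at most 1.22. Notches hold it at 0.20 (first), 0.39, 0.59, 0.78. Raised 0.04 past a notch's angle the pawl has dropped behind its tooth; let go, the board sinks on to the last tooth passed. At about 1.12 a pin tips the pawl out and the board can sink freely; lowering below about 0.05 tips the pawl in again. Hinge damped: left alone it sinks in 1 to 2 s.
- pawl (a joint): Pawl angle in rad, a lever that falls by its weight to either side: 0 to 0.07 engaged (stem leans to the board; it nods as teeth pass), 0.23 upright, 0.45 tipped out (stem leans away from the board; ratchet off). It stands on the left, pivoted 85 mm behind the hinge line and level with it; a dark steel ball (24 mm) tops its stem, 75 mm above the pivot.
- hinge (a point): Middle of the hinge line, at x +90, y 0, z 105 mm of the stand; the board's mid-plane passes through it. The board is white, 12 mm thick, 220 mm from here to the free edge, 300 mm wide (y -150 to +150 mm), 0.4 to 0.65 kg, about 2 to 3.5 N at the free edge.
- lip (a point): Middle of the lower corner of the board's free edge (a rounded aluminium lip), 220 mm from the hinge line, 6 mm below the mid-plane; it moves with the board. When flat it is 99 mm above the table at stand x -130 mm. Below and before it is free space but for the bystanders; any stretch of the lip can be pushed up from beneath.
- tumbler: Bystander, not to be moved: maroon steel tumbler, 86 mm diameter, 174 mm tall; origin at the centre of its underside. Tumbler, wash bottle and flat dish stand in any order before the free edge, centres about 70 mm from the flat board's lip and 140 mm apart (left, middle, right).
- wash_bottle: Bystander: white wash bottle with a red cap and bent spout, body 65 mm diameter with its centre at y = -16 mm of its frame, spout towards +y to 48 mm, 182 mm tall; origin under its middle, at the underside.
- petri: Bystander: flat clear dish with lid, 64 mm diameter, 16 mm high; origin at the centre of its underside. Tools can pass over it.
- tube_holder: Bystander: orange open printed holder 62 x 57 x 66 mm on the right of the stand; origin at the centre of its underside.

How it is judged:
By the outcome, as a careful person would: the job done as asked, in the order asked, and still so for the second after the job is handed in, with the robot touching nothing.
It also fails if it takes over 48 s, if anything falls off the work surface, if the arm or the gripper's body presses on something with over 40 N, if the wrist force passes 120 N, or if a joint passes its speed limit or range.

ROBOT

A 6-joint arm with a two-finger parallel gripper is mounted at the origin on the work surface; the furniture and walls round the work are solid. World frame = base frame: x ahead of the robot, y to its left, z up, the work surface at z = 0. Lengths are in m, angles in rad, forces in N, time in s.
With the tool pointing down it reaches from about 0.35 to 0.975 m from the base axis. Payload 4.9 kg.
Tool frame: the origin (TCP) lies midway between the tips of the shut fingers; the grasp point (between the pads) lies 19 mm behind it; z points along the fingers, y is the direction in which the jaws open and shut (so a half turn about z gives the same grasp; the last joint's range is limited). The gripper opens to 85 mm and grips with 20 to 120 N. Pads are 22 mm wide; open, the fingers measure 114 mm over their backs; the gripper's body (76 mm by 85 mm) begins 54 mm behind the grasp point. The pads swing forward as they close: fully open they stand 13 mm farther back than shut.
Start: joints at [-1.336, 0.053, 1.613, -0, 1.476, -0.119], TCP at [0.217, -0.586, 0.231] pointing down, gripper open.
Joint ranges: [-3.01, 3.01], [-1.01, 2.22], [0.06, 2.58], [-1.02, 4.17], [0.09, 2.62], [-3.14, 3.14]. Speed limits (rad/s): [2.57, 2.57, 3.14, 3.14, 3.14, 3.14].

INTERFACE

Orientations are given as a unit quaternion [w, x, y, z].
In Python, from plant import manip, cams gives the robot as it stands.
- The arm moves only by the tool jog_arm, never from a script. Its argument "targets" is a list of rows, each a list of 4 numbers: the shift along the tool's x, y, z in m, then the turn about the tool's z in degrees. A call has 1 to 5 rows; each row is the pose to reach, as a shift and turn from the pose commanded when the call began, along the tool's axes at that moment; what a row does not reach only later rows make up. A row lasts 1/12 s, in which the tool goes at most 41.7 mm and 7.16 degrees, less where a joint would pass 70% of its speed; a pose out of reach is approached as far as the arm can. A call with a gripper value outside its range is refused whole. "fingers" is the opening, from 0 (shut) to 1 (fully open), set as the call begins (left out, the last holds). The fingers move at their own pace and stop on an object; the grip force is fixed at half the most. Time passes only in rows, so rows that repeat a pose let the fingers close. It gives the time, the measured TCP pose, the force and the opening at its end, in the units of the state.
- manip.state(): the state, without advancing time (a new reading comes with each control period).
- cams.grab_frame(name): name is "side" or "top"; returns the picture (384x512x3 uint8, red, green, blue); there is no depth.
- cams.get_calibration(name): a dict with "camera_matrix" (3x3 intrinsics, pixels), "cam_to_world" (4x4, takes a point from camera to world coordinates). Camera axes: x right, y up, looking along -z (the intrinsics and any distortion apply to the point x, -y, -z); pixel columns grow to the right and rows downward; lengths in m; the calibration is good to about 2 mm. A picture is of the moment at which its call begins. get_calibration takes no time and is no camera call.
- manip.job_done(): hands the job in, once; it reports no verdict.
The state is a dict: "time": time; "joint_pos": joint angles; "joint_vel": joint speeds; "joint_efforts": joint torques, N m; "tool_pos": TCP position; "tool_rot": TCP orientation; "contact_force": force on the tool from outside, world axes, zero at the start; "ft_torque": the same for the moment, N m; "gripper_width": opening from 0.0 (shut) to 1.0 (fully open).
Only numpy, scipy, OpenCV 4.12 (cv2) and the standard library are available. Lean on these libraries where they do the work, as an engineer would, in place of code of your own. Each camera call takes 0.05 s, during which the arm holds its last target. There are 200 camera calls.

## Working session

There is one attempt and no reset: what is moved stays moved. The work goes in short steps, Python scripts to look and compute and a tool call to move; the robot and the scene stay as the last step left them, time stands still between calls to the robot, and variables do not carry over. Pictures are saved under pics/ and viewed, about 8 in all and at most 12, crops included, and the job is handed in when it is done.

Besides the shell and the picture viewer there is one more tool, called by a JSON object that holds its "name" and its "arguments", one argument or row to a line. jog_arm: Moves the arm, as the interface text tells. Its arguments: {"type":"object","properties":{"targets":{"type":"array"},"fingers":{"type":"number"}},"required":["targets"]}

```bash
mkdir -p pics; ls
python3 - <<'E'
from plant import manip,cams
import cv2,numpy as np
s=manip.state();print(s)
for n in("top","side"):
    cv2.imwrite(f"pics/{n}0.png",cams.grab_frame(n)[:,:,::-1]);c=cams.get_calibration(n);print(n,{k:np.round(v,4).tolist() if hasattr(v,'__len__') else v for k,v in c.items()})
E
```

```text
pics
{'time': 0.0, 'joint_pos': array([-1.33601246e+00,  5.33632691e-02,  1.61427954e+00, -3.32463758e-05,
        1.47601501e+00, -1.18984279e-01]), 'joint_vel': array([-7.46481864e-04, -2.01430535e-03, -2.80510061e-04,  9.86736370e-04,
        2.72038443e-05,  8.68570850e-04]), 'joint_efforts': array([ 7.53320983e-04, -3.93677437e+01, -3.70177245e+01, -2.70373914e-05,
        6.78113473e-03,  1.37729538e-05]), 'tool_pos': array([ 0.21637702, -0.58568652,  0.23006769]), 'tool_rot': array([-1.02989624e-03,  9.84395954e-01,  1.75964595e-01, -7.62722227e-05]), 'contact_force': array([-0.7050126 ,  0.54734054,  0.33778512]), 'ft_torque': array([-0.02020043, -0.04004417,  0.05011013]), 'gripper_width': 1.0010624728085642}
top {'camera_matrix': [[431.8164, 0.0, 253.5027], [0.0, 431.8164, 191.2012], [0.0, 0.0, 1.0]], 'cam_to_world': [[-0.0083, 0.9814, -0.1917, 0.3802], [-1.0, -0.0089, -0.0024, -0.0218], [-0.004, 0.1917, 0.9814, 1.2504], [0.0, 0.0, 0.0, 1.0]]}
side {'camera_matrix': [[447.9024, 0.0, 257.606], [0.0, 447.9024, 192.5133], [0.0, 0.0, 1.0]], 'cam_to_world': [[-0.9998, 0.0029, 0.0199, 0.6004], [0.0129, -0.6657, 0.7461, 0.9803], [0.0154, 0.7462, 0.6655, 0.9734], [0.0, 0.0, 0.0, 1.0]]}
```

View pics/top0.png

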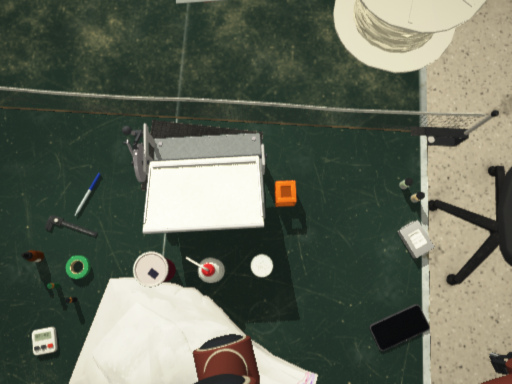

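View pics/side0.png

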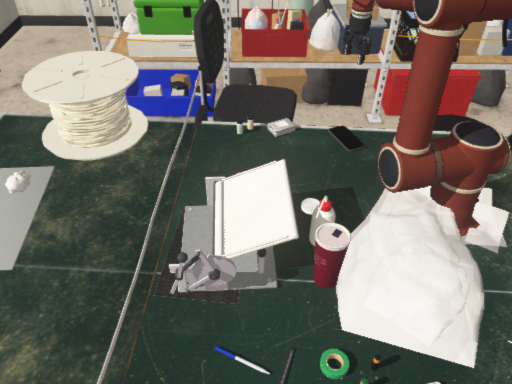

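Tilted board: top view free edge runs about (145,233)-(263,227). Side view shows free edge about (284,160)-(298,240). The dish is front right (262,265), the bottle in the middle, the tumbler left, so the dish side is the free access. I'll triangulate the corners next.

```bash
cat > h.py <<'E'
import numpy as np,cv2
from plant import manip,cams
def ray(n,p):
    c=cams.get_calibration(n);K=np.array(c["camera_matrix"]);T=np.array(c["cam_to_world"])
    d=np.linalg.inv(K)@[p[0],p[1],1];d=T[:3,:3]@(d*[1,-1,-1]);return T[:3,3],d/np.linalg.norm(d)
def tri(pt,ps):
    o1,d1=ray("top",pt);o2,d2=ray("side",ps)
    s=np.linalg.lstsq(np.c_[d1,-d2],o2-o1,rcond=None)[0];a,b=o1+s[0]*d1,o2+s[1]*d2
    return (a+b)/2,np.linalg.norm(a-b)
def plane(n,p,z):
    o,d=ray(n,p);return o+d*(z-o[2])/d[2]
def save(n,name,roi=None,k=1):
    im=cams.grab_frame(n)[:,:,::-1]
    if roi: im=im[roi[1]:roi[3],roi[0]:roi[2]]
    cv2.imwrite(f"pics/{name}.png",cv2.resize(im,None,fx=k,fy=k,interpolation=cv2.INTER_CUBIC))
E
python3 - <<'E'
from h import *
np.set_printoptions(precision=4,suppress=True)
Q={}
for n,c in(("top",(205,195)),("side",(255,210))):
    im=cv2.imread(f"pics/{n}0.png");g=im.min(2)
    for th in (170,190,205):
        m=(g>th).astype(np.uint8)
        _,L=cv2.connectedComponents(m,connectivity=4);b=(L==L[c[1],c[0]]).astype(np.uint8)
        b=cv2.morphologyEx(b,cv2.MORPH_OPEN,np.ones((5,5)))
        k=max(cv2.findContours(b,0,2)[0],key=cv2.contourArea);h=cv2.convexHull(k)
        print(n,th,b.sum(),cv2.approxPolyDP(h,5,True)[:,0].tolist())
print(plane("top",(262,265),.016),plane("top",(152,268),.174))
im=np.hstack([cv2.resize(cv2.imread("pics/top0.png")[120:290,120:310],None,fx=2,fy=2),cv2.resize(cv2.imread("pics/side0.png")[145:315,160:360],None,fx=2,fy=2)])
cv2.imwrite("pics/c0.png",im);print(im.shape)
E
```

```text
top 170 7693 [[258, 164], [262, 225], [143, 231], [151, 169]]
top 190 7476 [[258, 164], [262, 224], [143, 231], [151, 169]]
top 205 7182 [[258, 164], [262, 224], [144, 230], [151, 170]]
side 170 6010 [[284, 160], [296, 237], [226, 257], [224, 178]]
side 190 5748 [[283, 161], [295, 236], [226, 257], [224, 178]]
side 205 5163 [[283, 161], [295, 236], [226, 256], [224, 180]]
[ 0.4092 -0.041   0.016 ] [0.4005 0.2318 0.174 ]
(340, 780, 3)
```

View pics/c0.png

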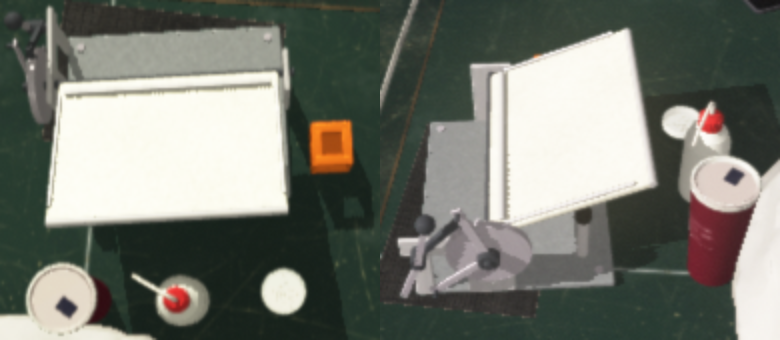

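The crop shows free-edge corners at top (264,226) and (143.5,233), and side (285.5,159.5) and (298,237). The pawl ball is at side (182,256).

Run:
```python
from h import *
np.set_printoptions(precision=4,suppress=True)
R,e1=tri((264,226),(285.5,160));L,e2=tri((143.5,232),(298,237))
print(R,e1,L,e2)
hR=tri((258,162),(224,178));hL=tri((151,167),(226,257));print(hR,hL)
d=(L-R)[:2];yaw=np.arctan2(-d[0],d[1]);print("yaw",yaw,np.linalg.norm(d))
y=np.array([-np.sin(yaw),np.cos(yaw)]);x=np.array([np.cos(yaw),np.sin(yaw)])
mid=(R+L)/2;t=np.arcsin((mid[2]-.105)/.22)
print("mid",mid,"tilt",t)
for t in(.39,.59,.78):
    h=mid[:2]+x*.22*np.cos(t);print(t,"z",.105+.22*np.sin(t),"hinge",h,"hinge from top corners", )
print("petri",plane("top",(261.5,265.5),.016),"bottle",plane("top",(210,268),.182),"holder",plane("top",(286,190),.066))
P=plane("top",(261.5,265.5),.016)[:2];print("petri rel mid",(P-mid[:2])@x,(P-mid[:2])@y)
s=manip.state();q=s["tool_rot"];print("tool x yaw",2*np.arctan2(q[2],q[1]))
print("ball",tri((125+1,120+20/2),(182,256.5)))
```

```text
[ 0.4974 -0.0439  0.1865] 0.0055488119950535455 [0.4853 0.2541 0.1845] 0.00575611435663414
(array([ 0.6759, -0.0314,  0.129 ]), np.float64(0.005930525970352221)) (array([0.6631, 0.2584, 0.1183]), np.float64(0.014641638995406275))
yaw 0.04072875569706619 0.2982687829205616
mid [0.4914 0.1051 0.1855] tilt 0.37463411707739486
0.39 z 0.1886414513270955 hinge [0.6947 0.1134] hinge from top corners
0.59 z 0.22739942504081243 hinge [0.674  0.1126] hinge from top corners
0.78 z 0.25972147222409026 hinge [0.6476 0.1115] hinge from top corners
petri [ 0.4078 -0.0396  0.016 ] bottle [0.3992 0.0884 0.182 ] holder [ 0.6142 -0.1098  0.066 ]
petri rel mid -0.08936032409943408 -0.14115967223178705
tool x yaw 0.35376890134762584
ball (array([0.7534, 0.3111, 0.1802]), np.float64(0.0019410383676977793))
```

{"name": "jog_arm", "arguments": {
  "targets": [
    [0.027,-0.03,0.004,3.6],
    [0.054,-0.06,0.008,7.2],
    [0.081,-0.09,0.012,10.8],
    [0.108,-0.12,0.016,14.4],
    [0.135,-0.15,0.02,18]
  ],
  "fingers": 0
}}

```text
time: 0.52
tool_pos: [0.2913, -0.3968, 0.2103]
tool_rot: [-0.001, 1.0, 0.018, -0.0]
contact_force: [1.1, -0.8, -0.0]
gripper_width: 0.303
```

{"name": "jog_arm", "arguments": {
  "targets": [
    [0.016,-0.038,0.004,0],
    [0.032,-0.076,0.009,0],
    [0.048,-0.114,0.014,0],
    [0.064,-0.152,0.018,0],
    [0.08,-0.19,0.022,0]
  ]
}}

```text
time: 0.93
tool_pos: [0.3635, -0.2037, 0.1886]
tool_rot: [-0.0, 1.0, 0.019, -0.0]
contact_force: [0.8, -0.5, 0.1]
gripper_width: -0.005
```

{"name": "jog_arm", "arguments": {
  "targets": [
    [0.016,-0.038,0.005,0],
    [0.032,-0.076,0.01,0],
    [0.048,-0.114,0.015,0],
    [0.064,-0.152,0.019,0],
    [0.082,-0.186,0.023,0]
  ]
}}

```text
time: 1.35
tool_pos: [0.4379, -0.0142, 0.1658]
tool_rot: [-0.0, 1.0, 0.02, 0.0]
contact_force: [0.8, -0.9, 0.2]
gripper_width: 0.002
```

{"name": "jog_arm", "arguments": {
  "targets": [
    [0.015,0,0,0],
    [0.03,0,0,0],
    [0.038,0,0,0],
    [0.045,0,0,0],
    [0.05,0,0,0]
  ]
}}

```text
time: 1.77
tool_pos: [0.4872, -0.0149, 0.1659]
tool_rot: [-0.0, 1.0, 0.02, -0.002]
contact_force: [-20.5, -0.3, 7.5]
gripper_width: -0.002
```

{"name": "jog_arm", "arguments": {
  "targets": [
    [0.002,0,-0.012,0],
    [0.006,0,-0.022,0],
    [0.012,0,-0.032,0],
    [0.018,0,-0.042,0],
    [0.025,0,-0.05,0]
  ]
}}

```text
time: 2.18
tool_pos: [0.5101, -0.0139, 0.2177]
tool_rot: [-0.0, 1.0, 0.019, -0.005]
contact_force: [-22.1, 0.8, 9.1]
gripper_width: 0.003
```

Run:
```python
from h import *
save("side","s1",(150,110,400,310),2)
```

```text
(no output)
```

View pics/s1.png

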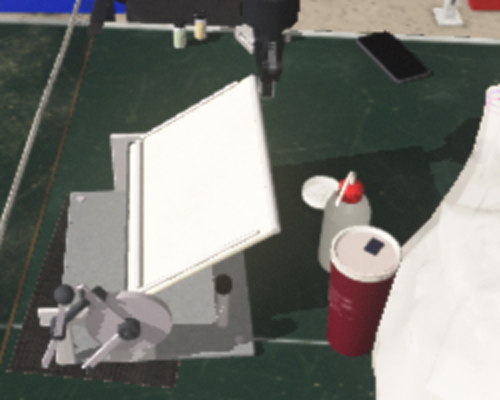

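The board has risen and the finger is still under the lip near the tip. I keep going along the arc.

{"name": "jog_arm", "arguments": {
  "targets": [
    [0.006,0,-0.003,0],
    [0.014,0,-0.008,0],
    [0.022,0,-0.014,0],
    [0.03,0,-0.02,0],
    [0.038,0,-0.026,0]
  ]
}}

```text
time: 2.65
tool_pos: [0.5455, -0.013, 0.2521]
tool_rot: [0.001, 1.0, 0.019, -0.007]
contact_force: [-25.6, -1.0, 22.0]
gripper_width: -0.003
```

{"name": "jog_arm", "arguments": {
  "targets": [
    [0.008,0,-0.006,0],
    [0.016,0,-0.012,0],
    [0.024,0,-0.017,0],
    [0.032,0,-0.022,0],
    [0.036,0,-0.024,0]
  ]
}}

```text
time: 3.07
tool_pos: [0.5885, -0.0113, 0.27]
tool_rot: [0.0, 1.0, 0.019, 0.002]
contact_force: [-3.7, -0.4, 3.3]
gripper_width: 0.002
```

Run:
```python
from h import *
save("side","s2",(150,110,400,310),2)
```

```text
(no output)
```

View pics/s2.png

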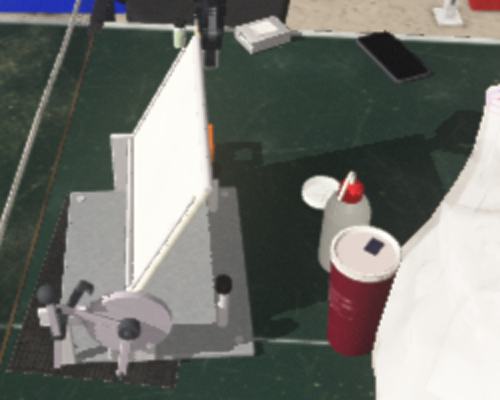

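The ball moved left from (63,293) to (45,294) in the crop, so the pawl is tipping out. I'll push slightly further to be sure.

{"name": "jog_arm", "arguments": {
  "targets": [
    [0.005,0,-0.003,0],
    [0.01,0,-0.005,0],
    [0.01,0,-0.005,0],
    [0.01,0,-0.005,0]
  ]
}}

```text
time: 3.45
tool_pos: [0.5973, -0.0104, 0.271]
tool_rot: [-0.0, 1.0, 0.02, 0.0]
contact_force: [-2.0, -1.1, 1.1]
gripper_width: 0.002
```

Run:
```python
from h import *
im=cams.grab_frame("side")[:,:,::-1]
for n in("s1","s2"):
    pass
c=[cv2.imread(f"pics/{n}.png")[220:400,0:200] for n in("s1","s2")]
c.append(cv2.resize(im[110:310,150:400],None,fx=2,fy=2,interpolation=cv2.INTER_CUBIC)[220:400,0:200])
cv2.imwrite("pics/p3.png",np.hstack(c)); print(manip.state()["time"])
```

```text
3.5
```

View pics/p3.png

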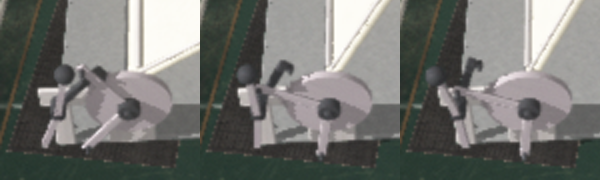

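The ball is now further left, at panel x 63, then 45, then 34, so the pawl is tipped out. I retreat and let the board sink flat.

{"name": "jog_arm", "arguments": {
  "targets": [
    [-0.015,0,0.006,0],
    [-0.03,0,0.014,0],
    [-0.045,0,0.024,0],
    [-0.06,0,0.036,0],
    [-0.075,0,0.05,0]
  ]
}}

```text
time: 3.92
tool_pos: [0.5217, -0.0133, 0.2207]
tool_rot: [-0.0, 1.0, 0.02, 0.001]
contact_force: [-0.2, 0.2, 0.2]
gripper_width: 0.002
```

{"name": "jog_arm", "arguments": {
  "targets": [
    [-0.016,0,0.015,0],
    [-0.032,0,0.03,0],
    [-0.048,0,0.045,0],
    [-0.064,0,0.06,0],
    [-0.08,0,0.07,0]
  ]
}}

```text
time: 4.33
tool_pos: [0.4405, -0.0162, 0.1489]
tool_rot: [-0.0, 1.0, 0.02, -0.001]
contact_force: [-0.7, 0.5, -0.5]
gripper_width: 0.003
```

{"name": "jog_arm", "arguments": {
  "targets": [
    [-0.004,0,0.02,0],
    [-0.004,0,0.04,0],
    [-0.004,0,0.06,0],
    [-0.004,0,0.072,0],
    [-0.004,0,0.072,0]
  ]
}}

```text
time: 4.75
tool_pos: [0.4355, -0.016, 0.0755]
tool_rot: [-0.001, 1.0, 0.02, -0.003]
contact_force: [-0.9, 0.5, -0.5]
gripper_width: 0.001
```

{"name": "jog_arm", "arguments": {
  "targets": [
    [0,0,0,0],
    [0,0,0,0],
    [0,0,0,0],
    [0,0,0,0],
    [0,0,0,0]
  ]
}}

```text
time: 5.17
tool_pos: [0.4389, -0.0168, 0.0803]
tool_rot: [0.0, 1.0, 0.02, 0.001]
contact_force: [-0.1, 0.6, -0.4]
gripper_width: -0.003
```

{"name": "jog_arm", "arguments": {
  "targets": [
    [0,0,0,0],
    [0,0,0,0],
    [0,0,0,0],
    [0,0,0,0],
    [0,0,0,0]
  ]
}}

```text
time: 5.58
tool_pos: [0.4381, -0.0167, 0.0793]
tool_rot: [-0.0, 1.0, 0.02, -0.0]
contact_force: [0.2, -0.5, 0.1]
gripper_width: -0.004
```

Run:
```python
from h import *
save("side","s4",(150,110,400,310),2)
```

```text
(no output)
```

View pics/s4.png

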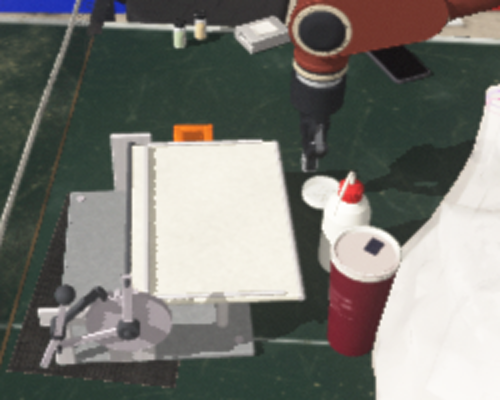

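The board lies flat and the ball is back at (63,293), so the pawl is engaged. Next I approach the lip in small steps.

{"name": "jog_arm", "arguments": {
  "targets": [
    [0.01,0,0,0],
    [0.02,0,0,0],
    [0.026,0,0,0],
    [0.028,0,0,0],
    [0.03,0,0,0]
  ]
}}

```text
time: 6.05
tool_pos: [0.4682, -0.0155, 0.0792]
tool_rot: [-0.0, 1.0, 0.02, -0.0]
contact_force: [0.5, 0.1, -0.0]
gripper_width: 0.003
```

{"name": "jog_arm", "arguments": {
  "targets": [
    [0.001,0,0,0],
    [0.002,0,0,0],
    [0.003,0,0,0]
  ]
}}

```text
time: 6.3
tool_pos: [0.4709, -0.0153, 0.0792]
tool_rot: [-0.0, 1.0, 0.02, -0.0]
contact_force: [-0.2, -0.1, -0.2]
gripper_width: -0.005
```

{"name": "jog_arm", "arguments": {
  "targets": [
    [0.001,0,0,0],
    [0.002,0,0,0],
    [0.002,0,0,0]
  ]
}}

```text
time: 6.55
tool_pos: [0.4712, -0.0153, 0.0791]
tool_rot: [0.0, 1.0, 0.02, -0.003]
contact_force: [-8.4, -0.4, 6.1]
gripper_width: 0.002
```

{"name": "jog_arm", "arguments": {
  "targets": [
    [0.001,0,-0.002,0],
    [0.001,0,-0.005,0],
    [0.001,0,-0.01,0],
    [0.001,0,-0.015,0],
    [0.0015,0,-0.02,0]
  ]
}}

```text
time: 6.97
tool_pos: [0.4716, -0.015, 0.0976]
tool_rot: [-0.0, 1.0, 0.02, -0.004]
contact_force: [-7.3, -1.5, -2.6]
gripper_width: 0.001
```

```bash
cat >> h.py <<'E'
def tilt():
    "side view: near free corner (stand x=-.22cos,y=+.15 of hinge) from mask, compared with projections for each tilt"
    im=cams.grab_frame("side");m=(im.min(2)>170).astype(np.uint8);m[:,320:]=0
    _,L=cv2.connectedComponents(m,connectivity=4);b=cv2.morphologyEx((L==L[210,255]).astype(np.uint8),cv2.MORPH_OPEN,np.ones((5,5)))
    v,u=np.nonzero(b);i=np.argmax(u*1.0+v);return corner(u,v)
def corner(u,v):
    i=np.argmax(u+.8*v);return u[i],v[i]
def proj(n,P):
    c=cams.get_calibration(n);T=np.linalg.inv(np.array(c["cam_to_world"]));p=T[:3,:3]@P+T[:3,3];q=np.array(c["camera_matrix"])@(p*[1,-1,-1]);return q[:2]/q[2]
E
python3 - <<'E'
from h import *
print(tilt(),"s")
im=cv2.imread("pics/side0.png");m=(im.min(2)>170).astype(np.uint8);m[:,320:]=0
_,L=cv2.connectedComponents(m,connectivity=4);b=cv2.morphologyEx((L==L[210,255]).astype(np.uint8),cv2.MORPH_OPEN,np.ones((5,5)));v,u=np.nonzero(b);print("0.39:",corner(u,v))
y=.041
for t in(0,.05,.1,.15,.2,.24,.3,.39):
    sx=-.22*np.cos(t)+.006*np.sin(t);sz=.105+.22*np.sin(t)+.006*np.cos(t);sy=.15
    P=np.array([.695+sx*np.cos(y)-sy*np.sin(y),.113+sx*np.sin(y)+sy*np.cos(y),sz]);print(t,proj("side",P).round(1))
save("side","s5",(150,110,400,310),2)
E
```

```text
(np.int64(300), np.int64(254)) s
0.39: (np.int64(296), np.int64(237))
0 [301.1 256.7]
0.05 [301.3 253.9]
0.1 [301.2 251. ]
0.15 [300.8 248.1]
0.2 [300.3 245.1]
0.24 [299.7 242.8]
0.3 [298.5 239.3]
0.39 [296.1 234.2]
```

View pics/s5.png

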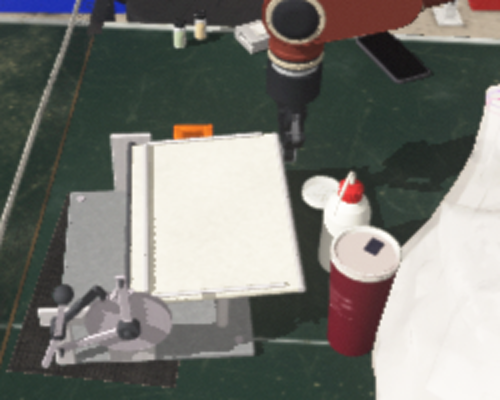

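The corner has moved from row about 257 (flat) to 254, which means tilt about 0.1, and the lip follows without slipping. I continue.

{"name": "jog_arm", "arguments": {
  "targets": [
    [0.0007,0,-0.007,0],
    [0.0017,0,-0.014,0],
    [0.003,0,-0.021,0],
    [0.0045,0,-0.028,0],
    [0.006,0,-0.035,0]
  ]
}}

```text
time: 7.48
tool_pos: [0.4761, -0.0146, 0.132]
tool_rot: [-0.0, 1.0, 0.02, -0.006]
contact_force: [-13.6, -1.0, -0.7]
gripper_width: 0.001
```

```bash
python3 -c "
from h import *
print(tilt())"
```

```text
(np.int64(299), np.int64(246))
```

{"name": "jog_arm", "arguments": {
  "targets": [
    [0.001,0,-0.004,0],
    [0.002,0,-0.008,0],
    [0.0025,0,-0.01,0],
    [0.0025,0,-0.01,0]
  ]
}}

```text
time: 7.87
tool_pos: [0.4787, -0.0145, 0.1427]
tool_rot: [-0.0, 1.0, 0.02, -0.006]
contact_force: [-15.0, -0.1, 2.4]
gripper_width: -0.0
```

```bash
python3 -c "
from h import *
print(tilt())"
```

```text
(np.int64(299), np.int64(243))
```

Tilt is about 0.29, past the first tooth and below 0.43. I'll release and let it settle.

{"name": "jog_arm", "arguments": {
  "targets": [
    [-0.005,0,0.004,0],
    [-0.012,0,0.01,0],
    [-0.02,0,0.012,0],
    [-0.03,0,0.012,0],
    [-0.045,0,0.012,0]
  ]
}}

```text
time: 8.33
tool_pos: [0.4383, -0.0167, 0.1327]
tool_rot: [0.0, 1.0, 0.02, 0.001]
contact_force: [-0.3, -0.2, 0.1]
gripper_width: -0.002
```

{"name": "jog_arm", "arguments": {
  "targets": [
    [0,0.03,-0.02,0],
    [0,0.06,-0.04,0],
    [0,0.09,-0.05,0],
    [0,0.12,-0.05,0],
    [0,0.15,-0.05,0]
  ]
}}

```text
time: 8.75
tool_pos: [0.4448, -0.1684, 0.1845]
tool_rot: [0.001, 1.0, 0.02, 0.002]
contact_force: [-0.3, -0.3, -0.4]
gripper_width: -0.001
```

{"name": "jog_arm", "arguments": {
  "targets": [
    [0,0,0,0],
    [0,0,0,0],
    [0,0,0,0],
    [0,0,0,0],
    [0,0,0,0]
  ]
}}

```text
time: 9.17
tool_pos: [0.4441, -0.1655, 0.1822]
tool_rot: [-0.0, 1.0, 0.021, 0.0]
contact_force: [1.5, -0.5, 0.1]
gripper_width: 0.002
```

{"name": "jog_arm", "arguments": {
  "targets": [
    [0,0,0,0],
    [0,0,0,0],
    [0,0,0,0],
    [0,0,0,0],
    [0,0,0,0]
  ]
}}

```text
time: 9.58
tool_pos: [0.4442, -0.1664, 0.1823]
tool_rot: [-0.0, 1.0, 0.02, 0.0]
contact_force: [0.2, 0.0, -0.4]
gripper_width: 0.003
```

Run:
```python
from h import *
print(tilt())
save("side","s6",(150,110,400,310),2)
t=cams.grab_frame("top")[:,:,::-1];cv2.imwrite("pics/t6.png",t)
a=cv2.imread("pics/top0.png");cv2.imwrite("pics/tt.png",np.hstack([cv2.resize(x[110:300,110:310],None,fx=2,fy=2) for x in(a,t)]))
```

```text
(np.int64(299), np.int64(248))
```

View pics/s6.png

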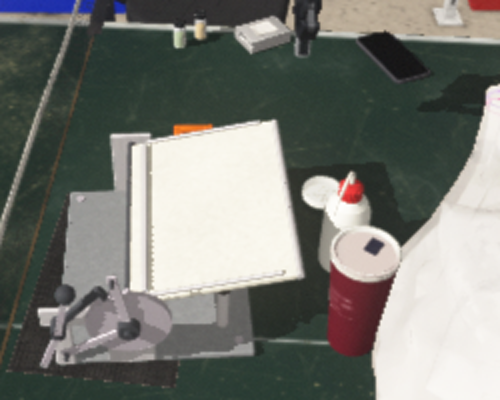

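View pics/tt.png

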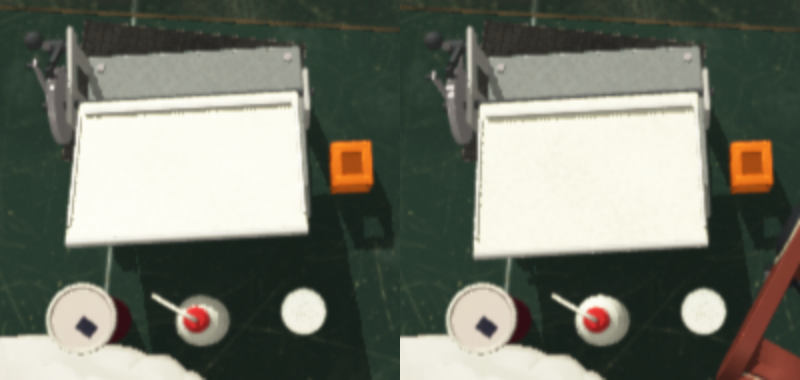

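The corner is at row 248, which gives tilt about 0.20. The pawl is engaged (ball at 63,294) and the bystanders haven't moved. One more reading to check it has settled, then I hand in.

Run:
```python
from h import *
for _ in range(4): c=tilt()
print(c)
if c[1] in(247,248,249): print(manip.job_done())
```

```text
(np.int64(299), np.int64(248))
the job is handed in; nothing more can be done
None
```

The drain board now rests on its first notch, at a tilt of about 0.20, and the job is handed in after about 10 s of robot time.

- **Release:** I pushed the lip up with the shut fingers from the dish side, from about 0.39 until the pawl tipped out at roughly 1.15. The pawl's ball showed clearly over to the outer side.
- **Reset:** I backed off and let the board sink flat. The ball was back on the engaged side.
- **First notch:** I raised the board to about 0.29, past the first tooth and short of the second, then let go and moved the arm well clear.

**Last checks:** The board's corner held the same side-view position over repeated readings, which matches 0.20. In that view the pawl was engaged. The tumbler, wash bottle, dish and tube holder looked unmoved between the first and last overhead pictures. The contact force in the readings after each move was at most about 34 N, during the push to the top. No check failed. The tilt figures come from camera projections corrected for a constant 3-pixel offset, so they are approximate.

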